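Set out the olive-stall jars beside their samples

ROBOT

A 6-joint arm with a two-finger parallel gripper is mounted at the origin on the work surface. World frame = base frame: x ahead of the robot, y to its left, z up, the work surface at z = 0. Lengths are in m, angles in rad, forces in N, time in s.
With the tool pointing down it reaches from about 0.425 to 0.95 m from the base axis. Payload 3.5 kg.
Tool frame: the origin (TCP) lies between the finger pads; the fingertips stand 17 mm ahead of it and the grasp point (between the pads) lies 2 mm behind it (ctrl.tip_reach is the distance from the TCP to the fingertips, in m); z points along the fingers, y is the direction in which the jaws open and shut (so a half turn about z gives the same grasp; the last joint's range is limited). The gripper opens to 85 mm and grips with 20 to 120 N. Pads are 22 mm wide; open, the fingers measure 114 mm over their backs; the gripper's body (76 mm by 85 mm) begins 54 mm behind the grasp point. The pads swing forward as they close: fully open they stand 13 mm farther back than shut.
Start: joints at [-1.445, 0.286, 1.577, -0, 1.279, -0.15], TCP at [0.184, -0.649, 0.248] pointing down, gripper open.
Joint ranges: [-2.77, 2.77], [-0.9, 2.22], [0.21, 2.48], [-1.53, 4.67], [0.24, 2.81], [-2.84, 2.84]. Speed limits (rad/s): [2.79, 2.79, 3.14, 3.14, 3.14, 3.14].

INTERFACE

Orientations are given as a unit quaternion [x, y, z, w].
In Python, from plant import monitor, imaging, workorder, ctrl gives the robot as it stands.
- The arm moves only by the tool send_rows, never from a script. Its argument "rows" is a list of rows, each a list of 4 numbers: the shift along the world's x, y, z normalised to -1 to 1, where 1 is 0.3 m, then the turn about the world's z normalised to -1 to 1, where 1 is 360 degrees. A call has 1 to 20 rows; each row is the pose to reach, as a shift and turn from the pose commanded when the call began, turning the shorter way round; what a row does not reach only later rows make up. A row lasts 1/8 s, in which the tool goes at most 62.5 mm and 10.7 degrees, less where a joint would pass 70% of its speed; a pose out of reach is approached as far as the arm can. A call with a number of a shift or a turn outside -1 to 1 is refused whole. A call with a gripper value outside its range is refused whole. "jaw" is the closure, from 0 (fully open) to 1 (shut), set as the call begins (left out, the last holds). The fingers move at their own pace and stop on an object; "newtons" is the grip in N (left out, the last holds). Time passes only in rows, so rows that repeat a pose let the fingers close. It gives the time, the measured TCP pose, the force and the opening at its end, in the units of the state.
- monitor.get_state(): the state, without advancing time (a new reading comes with each control period).
- imaging.read_camera(name): name is "side" or "top" or "wrist"; returns the picture (400x640x3 uint8, red, green, blue); there is no depth.
- imaging.calibration(name): a dict with "intrinsics" (3x3 intrinsics, pixels), "cam_to_world" (4x4, takes a point from camera to world coordinates). Camera axes: x right, y up, looking along -z (the intrinsics and any distortion apply to the point x, -y, -z); pixel columns grow to the right and rows downward; lengths in m; the calibration is good to about 2 mm. A picture is of the moment at which its call begins: read the wrist's pose just before it. calibration takes no time and is no camera call; for the wrist camera it gives the pose at the moment of the call.
- workorder.sign_off(): hands the job in, once; it reports no verdict.
The state is a dict: "time": time; "qpos": joint angles; "dq": joint speeds; "joint_efforts": joint torques, N m; "eef_pos": TCP position; "tcp_rot": TCP orientation; "contact_force": force on the tool from outside, world axes, zero at the start; "wrist_torque": the same for the moment, N m; "opening": opening from 0.0 (shut) to 1.0 (fully open).
Only numpy, scipy, OpenCV 4.12 (cv2) and the standard library are available. Lean on these libraries where they do the work, as an engineer would, in place of code of your own. Each camera call takes 0.05 s, during which the arm holds its last target.

TASK

Set out the stall's display: stand each of the four jars (green olives, black olives, red peppers, yellow lupin beans) upright on the round cork pad of the white stand whose sample dish holds the same food, the jar's whole base on the pad. Set the jars down gently, never dropping one or knocking one over, and leave the two flat tins standing where they are.

Things in the scene. Friction and masses are not known exactly. Their poses are not given: they have to be found in the camera images.
- jar_green: loose upright clear jar of green olives, green contents and green flat lid; round, 56 mm diameter, 95 mm tall (lid: top 17 mm, 55 mm diameter), about 0.25 kg; stands on the counter at the start. Origin: centre of its underside, z up along the jar
- jar_black: loose upright clear jar of black olives, black contents and black flat lid; round, 56 mm diameter, 95 mm tall (lid: top 17 mm, 55 mm diameter), about 0.25 kg; stands on the counter at the start. Origin: centre of its underside, z up along the jar
- jar_red: loose upright clear jar of red cherry peppers, red contents and red flat lid; round, 56 mm diameter, 95 mm tall (lid: top 17 mm, 55 mm diameter), about 0.25 kg; stands on the counter at the start. Origin: centre of its underside, z up along the jar
- jar_yellow: loose upright clear jar of yellow lupin beans, yellow contents and yellow flat lid; round, 56 mm diameter, 95 mm tall (lid: top 17 mm, 55 mm diameter), about 0.25 kg; stands on the counter at the start. Origin: centre of its underside, z up along the jar
- stand_green: fixed white display stand with an open sample dish of green olives (green); slab 155 x 96 mm, 12 mm thick, with a brown round cork pad 80 mm in diameter whose top is 16 mm above the counter. Origin: at counter height under the centre of the pad; the dish (56 x 90 mm, top about 43 mm above the counter) lies beyond the pad on the +x side, 46 to 102 mm from the pad centre; the slab reaches 49 mm to -x and 48 mm to each y side of the pad centre
- stand_black: fixed white display stand with an open sample dish of black olives (black); slab 155 x 96 mm, 12 mm thick, with a brown round cork pad 80 mm in diameter whose top is 16 mm above the counter. Origin: at counter height under the centre of the pad; the dish (56 x 90 mm, top about 43 mm above the counter) lies beyond the pad on the +x side, 46 to 102 mm from the pad centre; the slab reaches 49 mm to -x and 48 mm to each y side of the pad centre
- stand_red: fixed white display stand with an open sample dish of red cherry peppers (red); slab 155 x 96 mm, 12 mm thick, with a brown round cork pad 80 mm in diameter whose top is 16 mm above the counter. Origin: at counter height under the centre of the pad; the dish (56 x 90 mm, top about 43 mm above the counter) lies beyond the pad on the +x side, 46 to 102 mm from the pad centre; the slab reaches 49 mm to -x and 48 mm to each y side of the pad centre
- stand_yellow: fixed white display stand with an open sample dish of yellow lupin beans (yellow); slab 155 x 96 mm, 12 mm thick, with a brown round cork pad 80 mm in diameter whose top is 16 mm above the counter. Origin: at counter height under the centre of the pad; the dish (56 x 90 mm, top about 43 mm above the counter) lies beyond the pad on the +x side, 46 to 102 mm from the pad centre; the slab reaches 49 mm to -x and 48 mm to each y side of the pad centre
- tin_red: loose flat food tin, red sides and bare metal top with a pull ring; 66 mm diameter, 45 mm tall, 0.2 kg; must stay where it is. Origin: centre of its underside, z up
- tin_green: loose flat food tin, green sides and bare metal top with a pull ring; 66 mm diameter, 45 mm tall, 0.2 kg; must stay where it is. Origin: centre of its underside, z up
Mind the look-alikes: they are no part of the job. What is shaped like the jar_yellow but purple is not meant. Leave any blue look-alike of the jar_black alone.

How it is judged:
By the outcome, as a careful person would: the job done as asked, in the order asked, and still so for the second after the job is handed in, with the robot touching nothing.
It also fails if it takes over 122 s, if anything falls off the work surface, if the arm or the gripper's body presses on something with over 40 N, if the wrist force passes 120 N, or if a joint passes its speed limit or range.

## Working session

There is one attempt and no reset: what is moved stays moved. The work goes in short steps, Python scripts to look and compute and a tool call to move; the robot and the scene stay as the last step left them, time stands still between calls to the robot, and variables do not carry over. Pictures are saved under pics/ and viewed, and the job is handed in when it is done.

Besides the shell and the picture viewer there is one more tool, called after "Emit:" by a JSON object that holds its "method" and its "body". send_rows: Moves the arm, as the interface text tells. Scaled input: -1 to 1 covers 0.3 m each way for a shift and 360 degrees each way for a turn. Its arguments: {"type":"object","properties":{"rows":{"type":"array"},"jaw":{"type":"number"},"newtons":{"type":"number"}},"required":["rows"]}

```bash
mkdir -p pics; ls
python3 - <<'E'
from plant import monitor, imaging, workorder, ctrl
import cv2
for n in ("top","side"):
    im=imaging.read_camera(n); cv2.imwrite(f"pics/{n}0.png",im[:,:,::-1])
    c=imaging.calibration(n); print(n,c)
print(monitor.get_state(), ctrl.tip_reach)
E
```

```text
pics
top {'intrinsics': array([[380.60434425,   0.        , 322.0080371 ],
       [  0.        , 380.60434425, 202.54644291],
       [  0.        ,   0.        ,   1.        ]]), 'cam_to_world': array([[-0.01882992,  0.98015497, -0.19733642,  0.29437359],
       [-0.99976431, -0.02059146, -0.00687832, -0.007703  ],
       [-0.01080527,  0.19716039,  0.9803117 ,  1.05198993],
       [ 0.        ,  0.        ,  0.        ,  1.        ]])}
side {'intrinsics': array([[434.28907467,   0.        , 321.50038369],
       [  0.        , 434.28907467, 196.58504038],
       [  0.        ,   0.        ,   1.        ]]), 'cam_to_world': array([[-0.71874459,  0.41045817, -0.56118652, -0.13510999],
       [-0.69521562, -0.43475589,  0.57241816,  0.61809578],
       [-0.00902544,  0.80156809,  0.59783537,  0.70634169],
       [ 0.        ,  0.        ,  0.        ,  1.        ]])}
{'time': 0.1, 'qpos': array([-1.44498922e+00,  2.87105439e-01,  1.57805239e+00,  2.63207149e-05,
        1.27858454e+00, -1.50018505e-01]), 'dq': array([-0.00126771, -0.00182823, -0.00252371,  0.00029808, -0.00013928,
       -0.00075347]), 'joint_efforts': array([ 1.17419582e-03, -4.07292187e+01, -2.93698454e+01, -1.07979936e-04,
        3.43096486e-03,  2.66681418e-06]), 'eef_pos': array([ 0.18378132, -0.64891543,  0.24705474]), 'tcp_rot': array([ 9.90505044e-01,  1.37472190e-01,  2.56090456e-05, -1.07462532e-03]), 'contact_force': array([ 0.16119854, -0.09363556,  0.85615738]), 'wrist_torque': array([ 0.01939943, -0.04882645,  0.02151439]), 'opening': 0.9998283900918253} 0.017
```

View pics/top0.png

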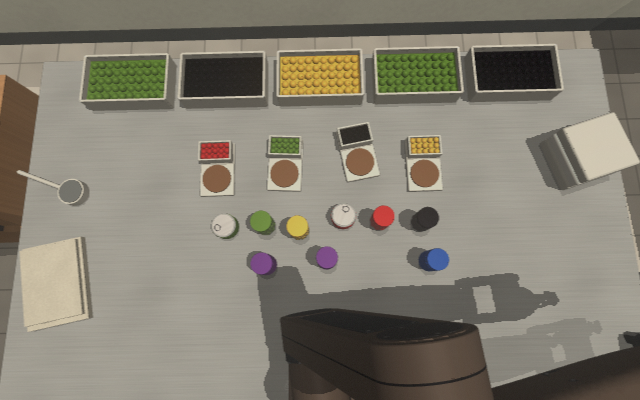

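View pics/side0.png

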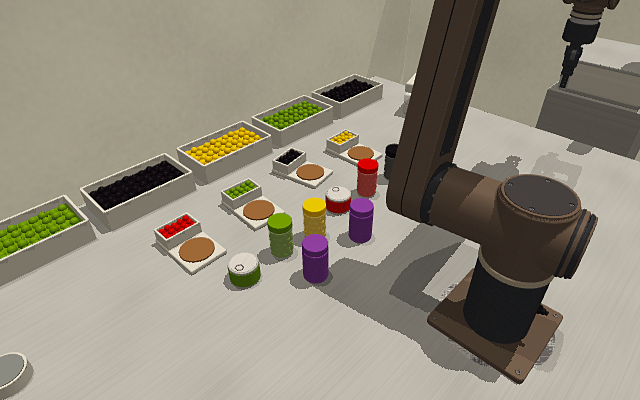

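The top view shows the jar lids at about: green (262,222), yellow (297,226), red (383,216) and black (427,218). The pads are at about: red (217,178), green (284,173), black (360,161) and yellow (425,173). The tins are at (224,226) and (343,216). I'll leave the purple and blue look-alikes alone. Next I'll measure positions more precisely.

```bash
cat > h.py <<'E'
import numpy as np, cv2
from plant import monitor, imaging
def ray(c,u,v,z):
    K=c["intrinsics"];T=c["cam_to_world"]
    d=T[:3,:3]@np.array([(u-K[0,2])/K[0,0],-(v-K[1,2])/K[1,1],-1.]); o=T[:3,3]
    return o+d*(z-o[2])/d[2]
def proj(c,P):
    K=c["intrinsics"];T=c["cam_to_world"]
    p=T[:3,:3].T@(np.array(P)-T[:3,3]); return K[0,0]*p[0]/-p[2]+K[0,2], K[1,1]*p[1]/p[2]+K[1,2]
E
python3 - <<'E'
from h import *
im=cv2.imread("pics/top0.png"); c=imaging.calibration("top")
cv2.imwrite("pics/crop0.png",cv2.resize(im[115:285,190:460],None,fx=2.9,fy=2.9,interpolation=cv2.INTER_CUBIC))
cs=imaging.calibration("side"); print(cs["cam_to_world"][:3,3])
hsv=cv2.cvtColor(im,cv2.COLOR_BGR2HSV)
for n,u,v in [("red",217,178),("green",284,173),("black",360,161),("yellow",425,173)]:
    x0,y0=u-24,v-20
    h=hsv[y0:v+24,x0:u+24]
    m=((h[...,0]>3)&(h[...,0]<16)&(h[...,1]>80)&(h[...,2]>60)&(h[...,2]<190)).astype(np.uint8)
    k,l,s,ce=cv2.connectedComponentsWithStats(m); i=1+np.argmax(s[1:,4])
    cc=ce[i]+[x0,y0]; print("pad",n,s[i],cc,ray(c,*cc,0.016)[:2].round(4))
E
```

```text
[-0.13510999  0.61809578  0.70634169]
pad red [ 10   7  28  27 595] [216.23529412 178.04201681] [0.5797 0.2967]
pad green [ 11   7  27  27 593] [283.99662732 173.00168634] [0.5903 0.1053]
pad black [ 10   7  28  28 592] [359.55067568 161.39695946] [ 0.6197 -0.1091]
pad yellow [ 10   7  28  27 606] [424.37293729 172.97689769] [ 0.5817 -0.2899]
```

View pics/crop0.png

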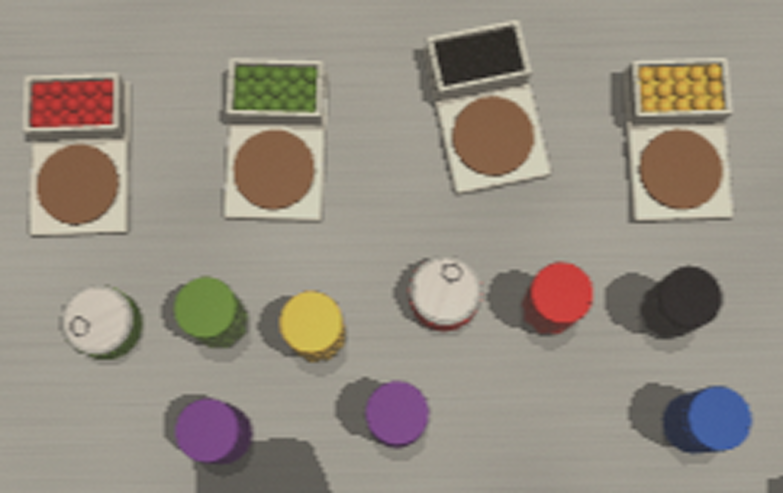

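Run:
```python
from h import *
from scipy.optimize import minimize
im=cv2.imread("pics/top0.png"); c=imaging.calibration("top")
up=6
big=cv2.resize(im,None,fx=up,fy=up,interpolation=cv2.INTER_CUBIC).astype(float)
big=cv2.GaussianBlur(big,(0,0),3)
a=np.linspace(0,2*np.pi,90,endpoint=False)
def samp(x,y,z,r):
    p=np.array([proj(c,(x+r*np.cos(t),y+r*np.sin(t),z)) for t in a])
    p=(p+.5)*up-.5
    return cv2.remap(big.astype(np.float32),p[:,0].astype(np.float32)[None],p[:,1].astype(np.float32)[None],cv2.INTER_LINEAR)[0]
def score(xy,z,r):  # edge contrast at the rim
    return -np.mean(np.linalg.norm(samp(*xy,z,r*.93)-samp(*xy,z,r*1.09),axis=1))-0*1
for n,u,v,z,r in [("jg",262,222,.095,.0275),("jy",297,226,.095,.0275),("jr",383,216,.095,.0275),("jb",427,218,.095,.0275),("tg",224,226,.045,.033),("tr",343,216,.045,.033),("p1",263,263,.095,.0275),("p2",327,258,.095,.0275),("bl",437,259,.095,.0275),
  ("Pr",216.2,178,.016,.04),("Pg",284,173,.016,.04),("Pb",359.6,161.4,.016,.04),("Py",424.4,173,.016,.04)]:
    x=ray(c,u,v,z)[:2]
    best=min((minimize(score,x+d,args=(z,r),method="Nelder-Mead",options=dict(initial_simplex=[x+d,x+d+[.004,0],x+d+[0,.004]])) for d in np.array([[0,0],[.004,.004],[-.004,-.004]])),key=lambda q:q.fun)
    print(n,x.round(4),best.x.round(4),round(best.fun,1))
```

```text
jg [0.4398 0.1525] [0.4444 0.1574] -51.1
jy [0.4277 0.0635] [0.4293 0.064 ] -83.4
jr [ 0.4489 -0.1554] [ 0.4504 -0.1566] -89.4
jb [ 0.4414 -0.2665] [ 0.4438 -0.2678] -94.7
tg [0.4386 0.2625] [0.4372 0.2563] -70.7
tr [ 0.4592 -0.0562] [ 0.4632 -0.0591] -72.1
p1 [0.3366 0.1488] [0.3379 0.1543] -55.3
p2 [ 0.3458 -0.0108] [ 0.3466 -0.0099] -57.7
bl [ 0.3381 -0.2837] [ 0.3389 -0.2857] -78.8
Pr [0.5798 0.2968] [0.5791 0.2962] -150.5
Pg [0.5903 0.1053] [0.5898 0.1051] -152.5
Pb [ 0.6197 -0.1092] [ 0.619  -0.1089] -152.3
Py [ 0.5816 -0.2899] [ 0.5814 -0.289 ] -155.7
```

Emit:
{"method": "send_rows", "body": {"rows": [[0.2,0.2,0,0.03],[0.35,0.4,0,0.06],[0.5,0.58,0,0.09],[0.68,0.76,0,0.12],[0.82,0.9,0,0.15],[0.92,0.99,0,0.18],[0.92,0.99,0,0.206],[0.92,0.99,0,0.206]], "jaw": 0, "newtons": 40}}

```text
time: 1.1
eef_pos: [0.4609, -0.3506, 0.2478]
tcp_rot: [0.706, 0.708, 0.0, -0.001]
contact_force: [-0.3, -0.4, 0.3]
opening: 1.002
```

Emit:
{"method": "send_rows", "body": {"rows": [[0,0.2,0,0],[0,0.4,0,0],[0,0.6,0,0],[0,0.8,0,0],[0,1.0,0,0]]}}

```text
time: 1.72
eef_pos: [0.4592, -0.0519, 0.2482]
tcp_rot: [0.709, 0.705, -0.0, 0.0]
contact_force: [0.9, 0.7, 0.3]
opening: 1.001
```

Emit:
{"method": "send_rows", "body": {"rows": [[0,0.2,0,0],[0,0.4,0,0],[-0.02,0.55,0,0],[-0.05,0.68,0,0],[-0.05,0.68,0,0],[-0.05,0.68,0,0]]}}

```text
time: 2.48
eef_pos: [0.445, 0.1505, 0.2481]
tcp_rot: [0.708, 0.706, -0.0, 0.0]
contact_force: [-0.3, -0.6, 0.8]
opening: 1.001
```

```bash
cat > look.py <<'E'
import sys
from h import *
n=sys.argv[1]
s=monitor.get_state(); print(s["time"],s["eef_pos"].round(4),s["tcp_rot"].round(4),s["opening"],s["qpos"].round(3))
cw=imaging.calibration("wrist"); im=imaging.read_camera("wrist")[:,:,::-1].copy()
np.savez(f"pics/{n}.npz",K=cw["intrinsics"],T=cw["cam_to_world"])
for p in eval(sys.argv[2]) if len(sys.argv)>2 else []:
    u,v=proj(cw,p); print(p,round(u,1),round(v,1)); cv2.drawMarker(im,(int(u),int(v)),(255,0,255),cv2.MARKER_CROSS,14,1)
cv2.imwrite(f"pics/{n}.png",im); print(cw["cam_to_world"].round(3))
t=imaging.read_camera("top")[:,:,::-1]; cv2.imwrite(f"pics/{n}_top.png",t)
E
python3 look.py w1 "[(.4444,.1574,.095),(.4398,.1525,.095),(.4293,.064,.095)]"
```

```text
2.475 [0.445  0.1505 0.2481] [ 7.080e-01  7.062e-01 -4.000e-04  2.000e-04] 1.0011161268944857 [ 1.100e-01 -1.800e-01  2.064e+00 -1.000e-03  1.258e+00  1.130e-01]
(0.4444, 0.1574, 0.095) 311.3 177.2
(0.4398, 0.1525, 0.095) 306.3 182.3
(0.4293, 0.064, 0.095) 296.6 267.5
[[ 1.     0.003  0.001  0.444]
 [-0.003  0.957  0.29   0.224]
 [ 0.    -0.29   0.957  0.374]
 [ 0.     0.     0.     1.   ]]
```

View pics/w1.png

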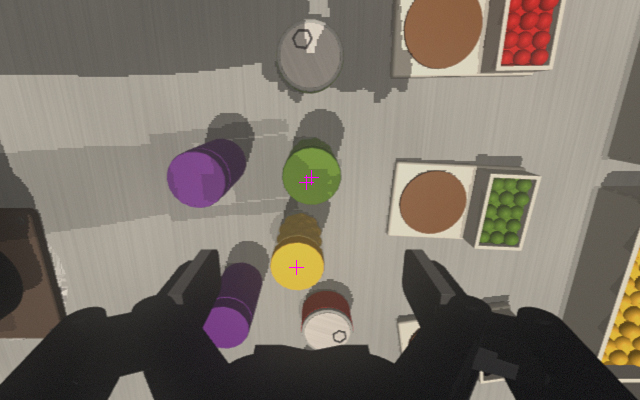

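Emit:
{"method": "send_rows", "body": {"rows": [[0,0.023,-0.1,0],[0,0.023,-0.25,0],[0,0.023,-0.38,0],[0,0.023,-0.48,0],[0,0.023,-0.56,0],[0,0.023,-0.61,0],[0,0.023,-0.627,0],[0,0.023,-0.627,0],[0,0.023,-0.627,0]]}}

```text
time: 3.7
eef_pos: [0.4457, 0.1585, 0.0612]
tcp_rot: [0.707, 0.707, 0.001, 0.001]
contact_force: [0.0, 1.0, -0.3]
opening: 0.999
```

Emit:
{"method": "send_rows", "body": {"rows": [[0,0,0,0],[0,0,0,0],[0,0,0,0],[0,0,0,0],[0,0,0,0],[0,0,0,0],[0,0,0,0],[0,0,0,0],[0,0,0,0],[0,0,0,0]], "jaw": 1, "newtons": 40}}

```text
time: 4.95
eef_pos: [0.4453, 0.1586, 0.0611]
tcp_rot: [0.707, 0.707, 0.0, 0.0]
contact_force: [-1.7, 0.1, 5.8]
opening: 0.645
```

```bash
python3 look.py w2
```

```text
4.95 [0.4453 0.1586 0.0611] [7.073e-01 7.069e-01 3.000e-04 2.000e-04] 0.6448766750434543 [0.127 0.091 2.188 0.    0.862 0.127]
[[ 1.     0.002 -0.001  0.444]
 [-0.001  0.957  0.289  0.232]
 [ 0.001 -0.289  0.957  0.187]
 [ 0.     0.     0.     1.   ]]
```

View pics/w2.png

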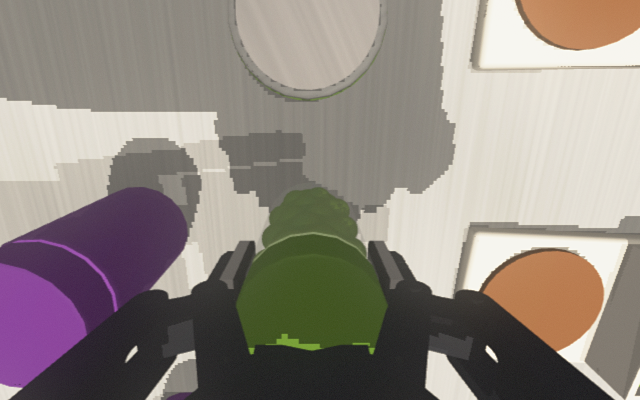

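Emit:
{"method": "send_rows", "body": {"rows": [[0,0,0.05,0],[0,0,0.15,0],[0,0,0.3,0],[0,0,0.4,0],[0.05,-0.02,0.44,0],[0.15,-0.05,0.44,0],[0.27,-0.1,0.44,0],[0.38,-0.14,0.44,0],[0.45,-0.165,0.44,0],[0.482,-0.178,0.44,0],[0.482,-0.178,0.44,0],[0.482,-0.178,0.44,0]]}}

```text
time: 6.55
eef_pos: [0.5886, 0.1053, 0.1916]
tcp_rot: [0.707, 0.707, -0.001, -0.001]
contact_force: [0.1, -0.7, -1.7]
opening: 0.646
```

```bash
python3 look.py w3
```

```text
6.55 [0.5886 0.1053 0.1916] [ 7.072e-01  7.070e-01 -5.000e-04 -6.000e-04] 0.6459621442909049 [0.007 0.172 1.82  0.    1.151 0.008]
[[ 1.     0.001  0.001  0.588]
 [-0.001  0.957  0.289  0.179]
 [-0.001 -0.289  0.957  0.317]
 [ 0.     0.     0.     1.   ]]
```

View pics/w3.png

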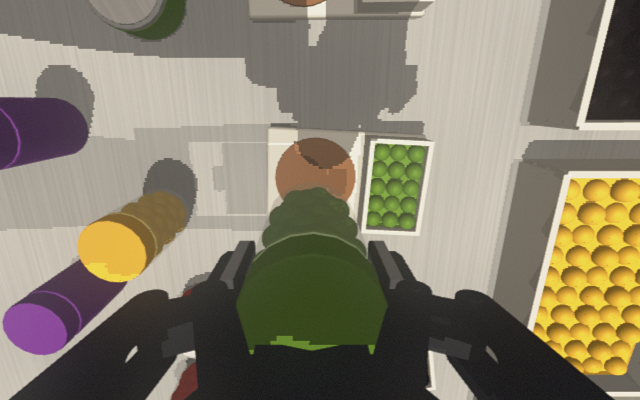

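Emit:
{"method": "send_rows", "body": {"rows": [[0.003,0,-0.08,0],[0.003,0,-0.18,0],[0.003,0,-0.27,0],[0.003,0,-0.33,0],[0.003,0,-0.36,0],[0.003,0,-0.372,0],[0.003,0,-0.372,0],[0.003,0,-0.372,0]]}}

```text
time: 7.65
eef_pos: [0.5911, 0.1051, 0.0817]
tcp_rot: [0.707, 0.707, 0.001, 0.001]
contact_force: [-0.1, 0.5, -2.1]
opening: 0.643
```

Emit:
{"method": "send_rows", "body": {"rows": [[0,0,-0.003,0],[0,0,-0.006,0],[0,0,-0.008,0],[0,0,-0.01,0],[0,0,-0.01,0],[0,0,-0.01,0]]}}

```text
time: 8.4
eef_pos: [0.5903, 0.105, 0.0776]
tcp_rot: [0.707, 0.707, -0.0, -0.0]
contact_force: [0.6, -0.1, -2.6]
opening: 0.644
```

Not touching yet (the jar's weight is still carried); I'll go down in sub-millimetre steps.

Emit:
{"method": "send_rows", "body": {"rows": [[0,0,-0.002,0],[0,0,-0.004,0],[0,0,-0.004,0],[0,0,-0.004,0]]}}

```text
time: 8.9
eef_pos: [0.5905, 0.105, 0.0771]
tcp_rot: [0.707, 0.707, -0.0, 0.0]
contact_force: [-2.7, 0.2, 3.8]
opening: 0.643
```

Emit:
{"method": "send_rows", "body": {"rows": [[0,0,0,0],[0,0,0,0],[0,0,0,0],[0,0,0,0],[0,0,0,0],[0,0,0,0]], "jaw": 0}}

```text
time: 9.65
eef_pos: [0.5903, 0.105, 0.0764]
tcp_rot: [0.707, 0.707, 0.0, 0.0]
contact_force: [0.4, -0.6, 0.3]
opening: 0.999
```

```bash
python3 look.py w4
```

```text
9.65 [0.5903 0.105  0.0764] [0.7073 0.7069 0.     0.    ] 0.9987739376859147 [0.007 0.32  1.877 0.    0.945 0.008]
[[ 1.     0.002  0.     0.59 ]
 [-0.002  0.957  0.29   0.179]
 [ 0.    -0.29   0.957  0.202]
 [ 0.     0.     0.     1.   ]]
```

View pics/w4.png

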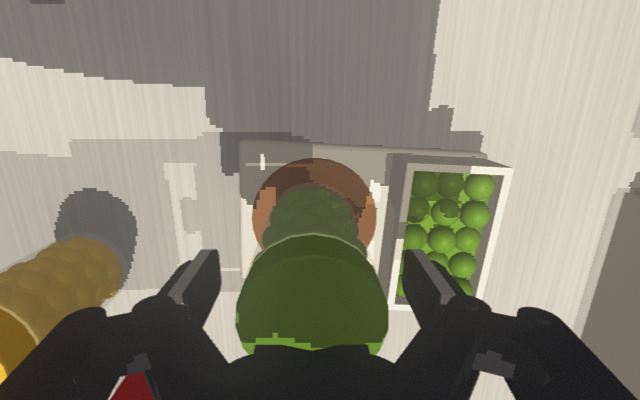

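Emit:
{"method": "send_rows", "body": {"rows": [[0,0,0.1,0],[0,0,0.25,0],[0,0,0.4,0],[0,0,0.48,0],[-0.1,-0.18,0.48,0],[-0.2,-0.36,0.48,0],[-0.3,-0.54,0.48,0],[-0.4,-0.72,0.48,0],[-0.48,-0.9,0.48,0],[-0.488,-0.98,0.48,0]]}}

```text
time: 11.0
eef_pos: [0.4425, -0.1913, 0.2207]
tcp_rot: [0.709, 0.706, -0.0, 0.0]
contact_force: [0.1, -0.1, -0.0]
opening: 0.995
```

Emit:
{"method": "send_rows", "body": {"rows": [[0,-0.15,0,0],[0,-0.23,0,0],[0,-0.26,0,0],[0,-0.26,0,0],[0,-0.26,0,0]]}}

```text
time: 11.62
eef_pos: [0.4441, -0.2658, 0.2202]
tcp_rot: [0.707, 0.707, 0.0, -0.0]
contact_force: [-1.2, 0.3, 0.4]
opening: 1.003
```

```bash
python3 look.py w5 "[(.4438,-.2678,.095),(.4504,-.1566,.095)]"
```

```text
11.625 [ 0.4441 -0.2658  0.2202] [ 7.069e-01  7.073e-01  1.000e-04 -4.000e-04] 1.0033666770714322 [-0.736 -0.038  1.987  0.     1.193 -0.736]
(0.4438, -0.2678, 0.095) 311.8 195.4
(0.4504, -0.1566, 0.095) 320.7 51.4
[[ 1.     0.     0.     0.443]
 [-0.     0.957  0.289 -0.192]
 [ 0.    -0.289  0.957  0.346]
 [ 0.     0.     0.     1.   ]]
```

View pics/w5.png

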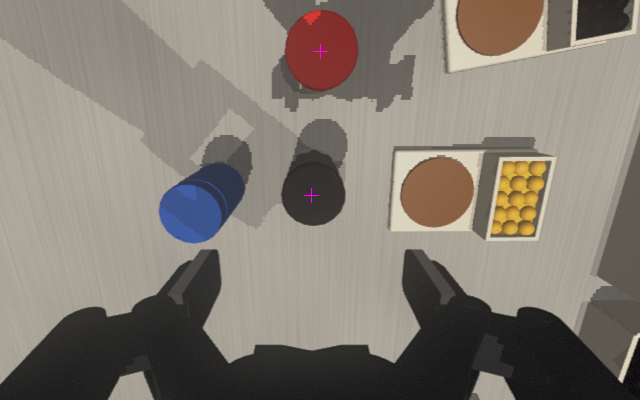

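View pics/w5_top.png

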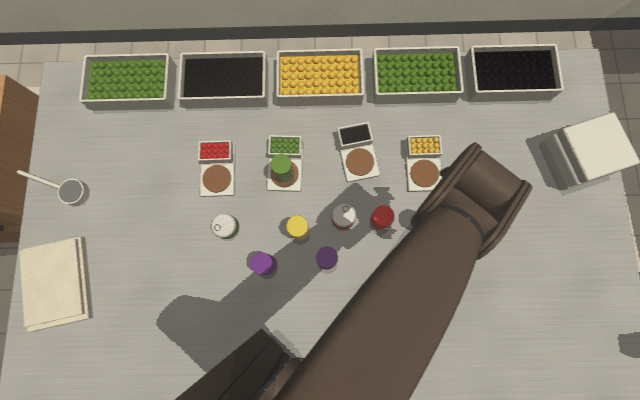

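Green is standing on its pad. The black lid is at (313,194), within 2 px of the estimate, so I'll descend.

Emit:
{"method": "send_rows", "body": {"rows": [[0,-0.005,-0.1,0],[0,-0.005,-0.22,0],[0,-0.005,-0.34,0],[0,-0.005,-0.44,0],[0,-0.005,-0.5,0],[0,-0.005,-0.53,0],[0,-0.005,-0.53,0],[0,-0.005,-0.53,0]]}}

```text
time: 12.72
eef_pos: [0.4447, -0.2691, 0.0626]
tcp_rot: [0.707, 0.707, 0.0, 0.001]
contact_force: [0.9, -0.5, 0.6]
opening: 1.0
```

Emit:
{"method": "send_rows", "body": {"rows": [[0,0,0,0],[0,0,0,0],[0,0,0,0],[0,0,0,0],[0,0,0,0],[0,0,0,0],[0,0,0,0],[0,0,0,0]], "jaw": 1}}

```text
time: 13.72
eef_pos: [0.4448, -0.269, 0.0625]
tcp_rot: [0.707, 0.707, 0.0, 0.001]
contact_force: [0.9, 0.9, 5.0]
opening: 0.647
```

Emit:
{"method": "send_rows", "body": {"rows": [[0,0,0.05,0],[0,0,0.15,0],[0,0,0.3,0],[0,0,0.42,0],[0.05,0.05,0.46,0],[0.17,0.15,0.46,0],[0.3,0.27,0.46,0],[0.43,0.39,0.46,0],[0.53,0.49,0.46,0],[0.581,0.534,0.46,0],[0.581,0.534,0.46,0],[0.581,0.534,0.46,0]]}}

```text
time: 15.22
eef_pos: [0.6173, -0.1091, 0.199]
tcp_rot: [0.708, 0.707, -0.001, -0.001]
contact_force: [0.8, -0.6, -2.5]
opening: 0.647
```

```bash
python3 look.py w6
```

```text
15.225 [ 0.6173 -0.1091  0.199 ] [ 7.076e-01  7.066e-01 -7.000e-04 -5.000e-04] 0.6472038247050448 [-3.360e-01  2.260e-01  1.743e+00 -1.000e-03  1.175e+00 -3.350e-01]
[[ 1.     0.002  0.002  0.617]
 [-0.002  0.957  0.29  -0.035]
 [-0.001 -0.29   0.957  0.325]
 [ 0.     0.     0.     1.   ]]
```

View pics/w6.png

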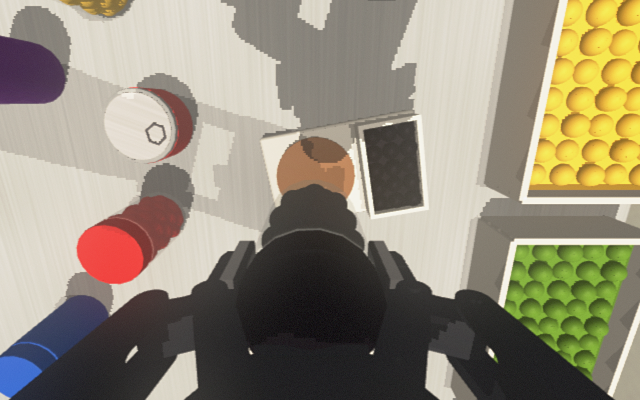

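Emit:
{"method": "send_rows", "body": {"rows": [[0.003,0,-0.08,0],[0.003,0,-0.18,0],[0.003,0,-0.27,0],[0.003,0,-0.34,0],[0.003,0,-0.37,0],[0.003,0,-0.387,0],[0.003,0,-0.387,0],[0.003,0,-0.387,0],[0.003,0,-0.394,0],[0.003,0,-0.398,0],[0.003,0,-0.398,0],[0.003,0,-0.398,0]]}}

```text
time: 16.82
eef_pos: [0.6191, -0.1083, 0.08]
tcp_rot: [0.707, 0.707, 0.0, -0.0]
contact_force: [0.6, -0.0, -2.2]
opening: 0.648
```

Emit:
{"method": "send_rows", "body": {"rows": [[0,0,-0.002,0],[0,0,-0.004,0],[0,0,-0.004,0],[0,0,-0.004,0]]}}

```text
time: 17.32
eef_pos: [0.6191, -0.1083, 0.0788]
tcp_rot: [0.707, 0.707, -0.0, -0.0]
contact_force: [1.1, -0.2, -3.0]
opening: 0.641
```

Emit:
{"method": "send_rows", "body": {"rows": [[0,0,-0.002,0],[0,0,-0.003,0],[0,0,-0.003,0],[0,0,-0.003,0]]}}

```text
time: 17.82
eef_pos: [0.6193, -0.1083, 0.0785]
tcp_rot: [0.707, 0.707, -0.0, 0.0]
contact_force: [-2.4, 0.5, 3.8]
opening: 0.643
```

Emit:
{"method": "send_rows", "body": {"rows": [[0,0,0,0],[0,0,0,0],[0,0,0,0],[0,0,0,0],[0,0,0,0],[0,0,0,0]], "jaw": 0}}

```text
time: 18.58
eef_pos: [0.6191, -0.1083, 0.0779]
tcp_rot: [0.707, 0.707, -0.0, 0.0]
contact_force: [0.1, -0.3, -0.5]
opening: 0.998
```

Emit:
{"method": "send_rows", "body": {"rows": [[0,0,0.1,0],[0,0,0.25,0],[0,0,0.4,0],[0,0,0.48,0],[-0.12,-0.04,0.48,0],[-0.25,-0.08,0.48,0],[-0.4,-0.12,0.48,0],[-0.52,-0.15,0.48,0],[-0.563,-0.161,0.48,0],[-0.563,-0.161,0.48,0],[-0.563,-0.161,0.48,0]]}}

```text
time: 19.95
eef_pos: [0.4512, -0.1566, 0.2223]
tcp_rot: [0.707, 0.707, 0.0, 0.0]
contact_force: [-0.7, -0.1, -0.3]
opening: 1.004
```

```bash
python3 look.py w7 "[(.4504,-.1566,.095)]"
```

```text
19.95 [ 0.4512 -0.1566  0.2223] [7.072e-01 7.070e-01 3.000e-04 4.000e-04] 1.0041461433754864 [-0.547 -0.137  2.075  0.     1.203 -0.547]
(0.4504, -0.1566, 0.095) 311.0 192.4
[[ 1.     0.002 -0.001  0.45 ]
 [-0.001  0.957  0.29  -0.083]
 [ 0.001 -0.29   0.957  0.348]
 [ 0.     0.     0.     1.   ]]
```

View pics/w7.png

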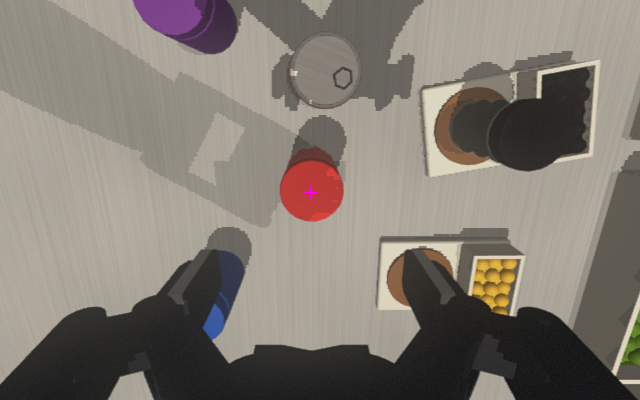

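View pics/w7_top.png

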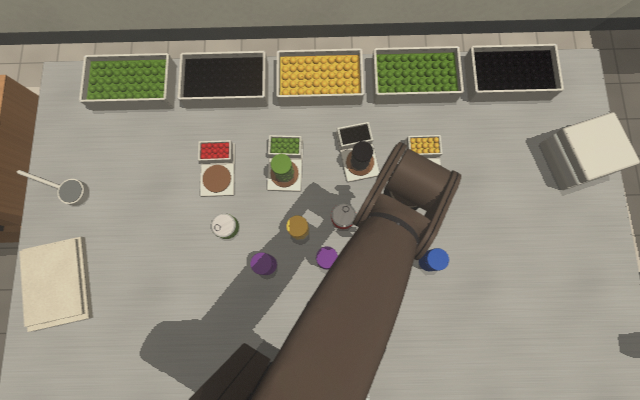

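Black is on its pad, and the red lid at (311,190) matches the estimate. I'll grasp red.

Emit:
{"method": "send_rows", "body": {"rows": [[0,0,-0.1,0],[0,0,-0.22,0],[0,0,-0.34,0],[0,0,-0.44,0],[0,0,-0.5,0],[0,0,-0.537,0],[0,0,-0.537,0],[0,0,-0.537,0]]}}

```text
time: 21.05
eef_pos: [0.4511, -0.1569, 0.0617]
tcp_rot: [0.707, 0.707, 0.0, 0.001]
contact_force: [0.4, 0.1, -0.4]
opening: 0.998
```

Emit:
{"method": "send_rows", "body": {"rows": [[0,0,0,0],[0,0,0,0],[0,0,0,0],[0,0,0,0],[0,0,0,0],[0,0,0,0],[0,0,0,0],[0,0,0,0]], "jaw": 1}}

```text
time: 22.05
eef_pos: [0.4511, -0.157, 0.0619]
tcp_rot: [0.707, 0.707, 0.0, 0.001]
contact_force: [0.2, 0.7, 5.7]
opening: 0.648
```

Emit:
{"method": "send_rows", "body": {"rows": [[0,0,0.05,0],[0,0,0.15,0],[0,0,0.3,0],[0,0,0.45,0],[0,0.03,0.53,0],[0.02,0.14,0.53,0],[0.04,0.28,0.53,0],[0.06,0.44,0.53,0],[0.06,0.6,0.53,0],[0.06,0.76,0.53,0],[0.06,0.88,0.53,0],[0.06,0.96,0.53,0],[0.06,0.96,0.53,0]]}}

```text
time: 23.68
eef_pos: [0.4671, 0.1325, 0.2192]
tcp_rot: [0.706, 0.708, -0.001, -0.001]
contact_force: [-0.2, 0.2, -2.2]
opening: 0.645
```

Emit:
{"method": "send_rows", "body": {"rows": [[0.05,0.1,0,0],[0.13,0.22,0,0],[0.22,0.36,0,0],[0.3,0.48,0,0],[0.36,0.54,0,0],[0.366,0.55,0,0],[0.366,0.55,0,0],[0.366,0.55,0,0]]}}

```text
time: 24.68
eef_pos: [0.5775, 0.2953, 0.2197]
tcp_rot: [0.708, 0.707, -0.001, -0.0]
contact_force: [-0.1, 0.6, -2.2]
opening: 0.644
```

```bash
python3 look.py w8
```

```text
24.675 [0.5775 0.2953 0.2197] [ 7.077e-01  7.065e-01 -5.000e-04 -1.000e-04] 0.6441377059299555 [ 0.317  0.253  1.671 -0.     1.219  0.318]
[[ 1.     0.002  0.001  0.577]
 [-0.003  0.957  0.29   0.369]
 [-0.    -0.29   0.957  0.345]
 [ 0.     0.     0.     1.   ]]
```

View pics/w8.png

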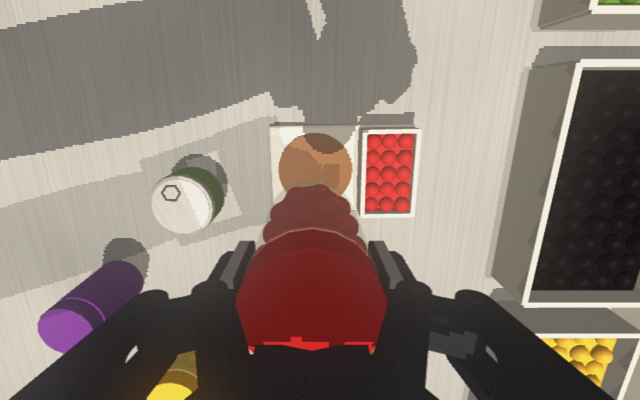

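Emit:
{"method": "send_rows", "body": {"rows": [[0.003,0.003,-0.08,0],[0.003,0.003,-0.2,0],[0.003,0.003,-0.32,0],[0.003,0.003,-0.41,0],[0.003,0.003,-0.45,0],[0.003,0.003,-0.463,0],[0.003,0.003,-0.463,0],[0.003,0.003,-0.463,0],[0.003,0.003,-0.467,0],[0.003,0.003,-0.47,0],[0.003,0.003,-0.47,0],[0.003,0.003,-0.47,0]]}}

```text
time: 26.28
eef_pos: [0.5789, 0.2973, 0.0788]
tcp_rot: [0.707, 0.707, -0.0, -0.0]
contact_force: [-0.7, 0.2, -2.5]
opening: 0.648
```

Emit:
{"method": "send_rows", "body": {"rows": [[0,0,-0.002,0],[0,0,-0.003,0],[0,0,-0.003,0],[0,0,-0.003,0]]}}

```text
time: 26.78
eef_pos: [0.5789, 0.2973, 0.0779]
tcp_rot: [0.707, 0.707, -0.0, -0.0]
contact_force: [-0.4, -0.4, -2.8]
opening: 0.64
```

Emit:
{"method": "send_rows", "body": {"rows": [[0,0,-0.002,0],[0,0,-0.003,0],[0,0,-0.003,0],[0,0,-0.003,0]]}}

```text
time: 27.28
eef_pos: [0.579, 0.2974, 0.0778]
tcp_rot: [0.707, 0.707, -0.0, -0.0]
contact_force: [-2.5, -0.3, 6.0]
opening: 0.647
```

Emit:
{"method": "send_rows", "body": {"rows": [[0,0,0,0],[0,0,0,0],[0,0,0,0],[0,0,0,0],[0,0,0,0],[0,0,0,0]], "jaw": 0}}

```text
time: 28.02
eef_pos: [0.579, 0.2973, 0.077]
tcp_rot: [0.707, 0.707, 0.0, 0.0]
contact_force: [-0.3, -1.5, 0.2]
opening: 1.003
```

Emit:
{"method": "send_rows", "body": {"rows": [[0,0,0.1,0],[0,0,0.25,0],[0,0,0.4,0],[0,0,0.48,0],[-0.12,-0.14,0.48,0],[-0.24,-0.3,0.48,0],[-0.36,-0.46,0.48,0],[-0.44,-0.62,0.48,0],[-0.48,-0.74,0.48,0],[-0.5,-0.778,0.48,0],[-0.5,-0.778,0.48,0],[-0.5,-0.778,0.48,0]]}}

```text
time: 29.52
eef_pos: [0.4294, 0.0647, 0.2212]
tcp_rot: [0.707, 0.707, 0.0, -0.0]
contact_force: [-0.7, -0.2, -0.4]
opening: 0.997
```

```bash
python3 look.py w9 "[(.4293,.064,.095)]"
```

```text
29.525 [0.4294 0.0647 0.2212] [ 7.070e-01  7.072e-01  3.000e-04 -0.000e+00] 0.9974301461984044 [-0.085 -0.247  2.169  0.     1.219 -0.086]
(0.4293, 0.064, 0.095) 311.9 193.6
[[ 1.     0.001 -0.     0.429]
 [-0.001  0.957  0.289  0.138]
 [ 0.001 -0.289  0.957  0.347]
 [ 0.     0.     0.     1.   ]]
```

View pics/w9.png

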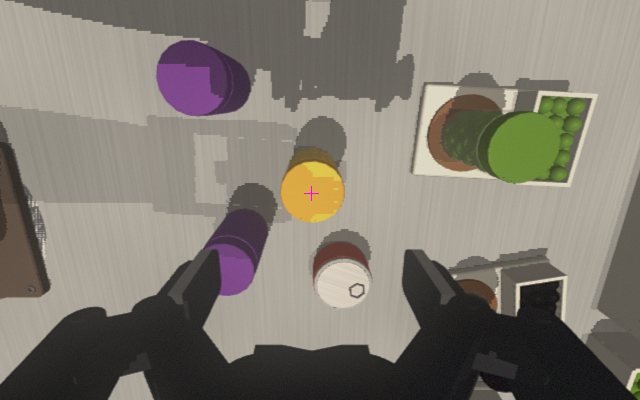

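View pics/w9_top.png

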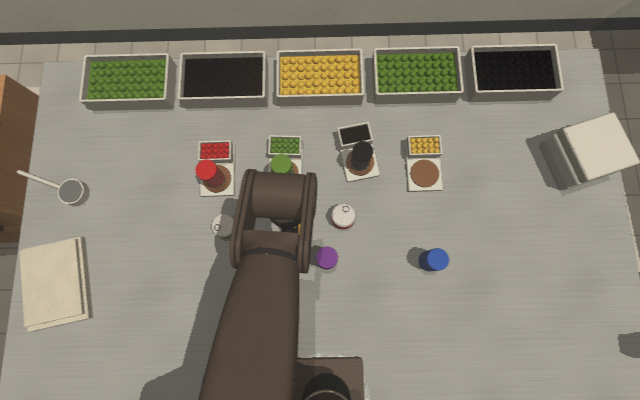

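Red is placed. The yellow lid at (312,191) matches, so I'll grasp yellow.

Emit:
{"method": "send_rows", "body": {"rows": [[0,0,-0.1,0],[0,0,-0.22,0],[0,0,-0.34,0],[0,0,-0.44,0],[0,0,-0.5,0],[0,0,-0.533,0],[0,0,-0.533,0],[0,0,-0.533,0]]}}

```text
time: 30.62
eef_pos: [0.4298, 0.0641, 0.062]
tcp_rot: [0.707, 0.707, 0.001, 0.001]
contact_force: [0.5, 0.3, -0.0]
opening: 0.998
```

Emit:
{"method": "send_rows", "body": {"rows": [[0,0,0,0],[0,0,0,0],[0,0,0,0],[0,0,0,0],[0,0,0,0],[0,0,0,0],[0,0,0,0],[0,0,0,0]], "jaw": 1}}

```text
time: 31.62
eef_pos: [0.4298, 0.0638, 0.0621]
tcp_rot: [0.707, 0.707, 0.001, 0.001]
contact_force: [0.5, -0.8, 6.1]
opening: 0.647
```

Emit:
{"method": "send_rows", "body": {"rows": [[0,0,0.05,0],[0,0,0.15,0],[0,0,0.3,0],[0,0,0.45,0],[0.03,-0.03,0.53,0],[0.08,-0.14,0.53,0],[0.1,-0.28,0.53,0],[0.1,-0.44,0.53,0],[0.1,-0.6,0.53,0],[0.1,-0.76,0.53,0],[0.1,-0.88,0.53,0],[0.1,-0.96,0.53,0],[0.1,-0.96,0.53,0]]}}

```text
time: 33.25
eef_pos: [0.4583, -0.225, 0.2198]
tcp_rot: [0.708, 0.706, -0.0, -0.001]
contact_force: [0.6, 1.1, -2.0]
opening: 0.645
```

Emit:
{"method": "send_rows", "body": {"rows": [[0.07,-0.04,0,0],[0.18,-0.1,0,0],[0.29,-0.16,0,0],[0.37,-0.2,0,0],[0.405,-0.215,0,0],[0.405,-0.215,0,0],[0.405,-0.215,0,0],[0.405,-0.215,0,0]]}}

```text
time: 34.25
eef_pos: [0.5798, -0.2881, 0.2202]
tcp_rot: [0.707, 0.707, -0.0, -0.0]
contact_force: [-0.2, -0.9, -1.8]
opening: 0.646
```

```bash
python3 look.py w10
```

```text
34.25 [ 0.5798 -0.2881  0.2202] [ 7.073e-01  7.069e-01 -0.000e+00 -2.000e-04] 0.6457774138663848 [-0.618  0.25   1.674 -0.     1.219 -0.617]
[[ 1.     0.002  0.     0.579]
 [-0.002  0.957  0.289 -0.214]
 [ 0.    -0.289  0.957  0.346]
 [ 0.     0.     0.     1.   ]]
```

View pics/w10.png

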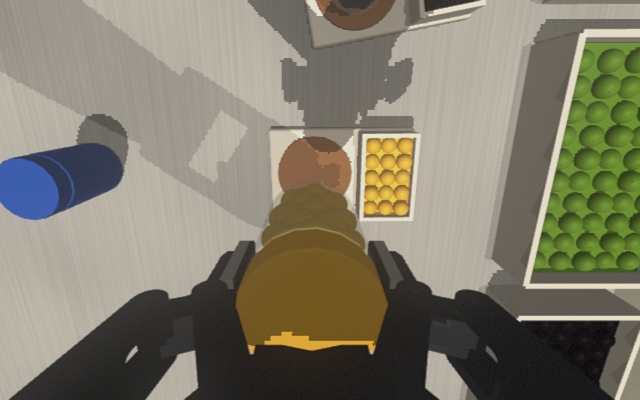

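Contact is expected at z of about 0.078.

Emit:
{"method": "send_rows", "body": {"rows": [[0.003,0,-0.08,0],[0.003,0,-0.2,0],[0.003,0,-0.32,0],[0.003,0,-0.41,0],[0.003,0,-0.45,0],[0.003,0,-0.463,0],[0.003,0,-0.463,0],[0.003,0,-0.463,0],[0.003,0,-0.467,0],[0.003,0,-0.47,0],[0.003,0,-0.47,0],[0.003,0,-0.47,0]]}}

```text
time: 35.85
eef_pos: [0.5813, -0.2885, 0.0791]
tcp_rot: [0.707, 0.707, -0.0, -0.0]
contact_force: [-0.2, 0.4, -2.5]
opening: 0.644
```

Emit:
{"method": "send_rows", "body": {"rows": [[0,0,-0.002,0],[0,0,-0.004,0],[0,0,-0.004,0],[0,0,-0.004,0]]}}

```text
time: 36.35
eef_pos: [0.5814, -0.2886, 0.0782]
tcp_rot: [0.707, 0.707, -0.0, 0.0]
contact_force: [0.4, 0.5, -0.4]
opening: 0.645
```

Emit:
{"method": "send_rows", "body": {"rows": [[0,0,-0.002,0],[0,0,-0.002,0],[0,0,-0.002,0]]}}

```text
time: 36.72
eef_pos: [0.5814, -0.2887, 0.0781]
tcp_rot: [0.707, 0.707, -0.0, 0.0]
contact_force: [-2.4, 1.5, 5.3]
opening: 0.646
```

Contact. I'll release, rise and back away to the side so the cameras see everything.

Emit:
{"method": "send_rows", "body": {"rows": [[0,0,0,0],[0,0,0,0],[0,0,0,0],[0,0,0,0],[0,0,0,0],[0,0,0,0]], "jaw": 0}}

```text
time: 37.48
eef_pos: [0.5814, -0.2886, 0.0773]
tcp_rot: [0.707, 0.707, 0.0, 0.0]
contact_force: [-0.0, 0.2, 1.5]
opening: 1.001
```

Emit:
{"method": "send_rows", "body": {"rows": [[0,0,0.1,0],[0,0,0.25,0],[0,0,0.4,0],[0,0,0.55,0],[-0.1,-0.15,0.6,0],[-0.25,-0.3,0.6,0],[-0.4,-0.45,0.6,0],[-0.6,-0.6,0.6,0],[-0.75,-0.75,0.6,0],[-0.9,-0.9,0.6,0],[-1,-1,0.6,0],[-1,-1,0.6,0],[-1,-1,0.6,0]]}}

```text
time: 39.1
eef_pos: [0.2814, -0.5883, 0.257]
tcp_rot: [0.708, 0.707, 0.0, -0.0]
contact_force: [1.1, 0.9, 0.5]
opening: 0.999
```

Run:
```python
from h import *
for n in ("top","side"):
    cv2.imwrite(f"pics/{n}F.png",imaging.read_camera(n)[:,:,::-1])
im=cv2.imread("pics/topF.png");c=imaging.calibration("top")
for x,y in [(.579,.2973),(.5903,.105),(.6191,-.1083),(.5814,-.2887)]:
    u,v=proj(c,(x,y,.111)); cv2.circle(im,(round(u),round(v)),1,(255,0,255),-1)
for x,y in [(.4372,.2563),(.4632,-.0591)]:
    u,v=proj(c,(x,y,.045)); cv2.circle(im,(round(u),round(v)),1,(255,0,255),-1)
cv2.imwrite("pics/cropF.png",cv2.resize(im[115:285,190:460],None,fx=2.9,fy=2.9,interpolation=cv2.INTER_CUBIC))
a=cv2.absdiff(cv2.imread("pics/top0.png"),cv2.imread("pics/topF.png"))
print("tin diffs",a[214:240,212:236].mean(),a[204:228,331:356].mean())
```

```text
tin diffs 0.7521367521367521 0.7461111111111111
```

View pics/cropF.png

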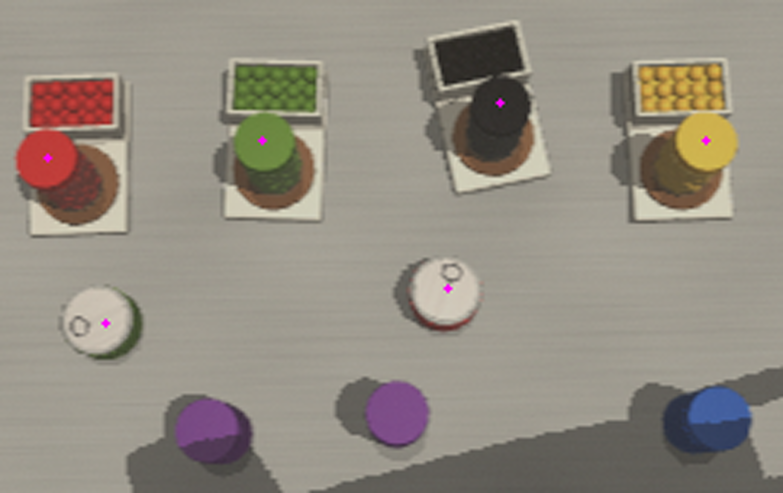

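View pics/sideF.png

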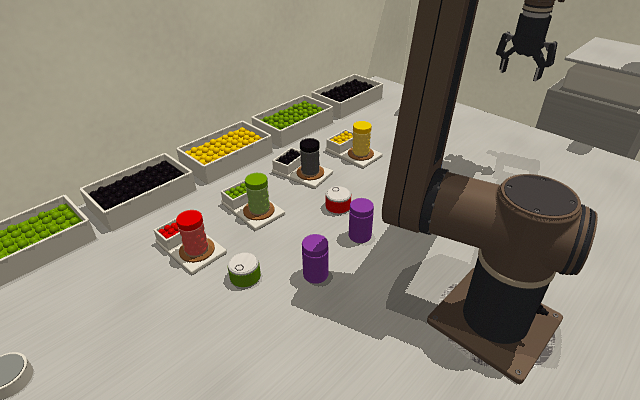

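The final top and side views show all four jars upright and centred on their matching pads. The lids lie on the predicted points, within about 3 mm. The tins and look-alikes haven't moved, and the gripper is clear of everything.

```bash
python3 -c "
from plant import workorder
print(workorder.sign_off())"
```

```text
the job is handed in; nothing more can be done
None
```

All four jars now stand upright on the cork pads of the stands holding the same food. I placed them in the order green, black, red, yellow and handed the job in at about 39 s of the 122 s allowed.

- **Set-down:** I lowered each jar in steps of about half a millimetre until it touched, with at most 6 N of contact force at the end of each move, then released it. None was dropped or knocked.
- **Placement:** in the final top and side pictures the lids sit within about 3 mm of where a centred jar's lid should be. That is well inside the 12 mm a jar can be off before its base leaves the pad.
- **Left alone:** the tins look the same before and after in the top picture. The purple and blue look-alikes are also where they were, and the gripper is clear of everything.
- **One disagreement:** my computed centre for the green tin was a few millimetres off the tin in the picture. I never used that value to move the arm.

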